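Run the locked board carriage home against the tester's end block

ROBOT

A 7-joint arm with a two-finger parallel gripper is mounted at the origin on the work surface. World frame = base frame: x ahead of the robot, y to its left, z up, the work surface at z = 0. Lengths are in mm, angles in rad, forces in N, time in s.
With the tool pointing down it reaches from about 425 to 825 mm from the base axis. Payload 3.6 kg.
Tool frame: the origin (TCP) lies midway between the tips of the shut fingers; the grasp point (between the pads) lies 19 mm behind it; z points along the fingers, y is the line along which they close (so a half turn about z gives the same grasp; the last joint's range is limited). The gripper opens to 93 mm and grips with 3 to 60 N. Pads are 15 mm wide; open, the fingers measure 128 mm over their backs; the gripper's body (75 mm by 188 mm) begins 65 mm behind the grasp point.
Start: joints at [-1.268, 0.615, -0.013, 1.423, 0.008, 1.103, -0.04], TCP at [210.471, 614.95, 218.64] pointing down, gripper open.
Joint ranges: [-3.12, 3.12], [-0.3, 2.06], [-1.34, 1.32], [0.26, 2.42], [-1.36, 4.5], [0.01, 1.98], [-2.84, 2.84]. Speed limits (rad/s): [2.79, 2.79, 3.14, 3.14, 3.14, 3.14, 3.14].

INTERFACE

Orientations are given as a unit quaternion [w, x, y, z].
In Python, from bench import r gives the robot as it stands. The module is installed in compiled form; this text tells all that it offers.
- The arm moves only by the tool servo_tool, never from a script. Its argument "increments" is text: rows parted by semicolons, each of 7 numbers parted by spaces: the gripper's target within -1 to 1 (shut at 1, half-way at 0, fully open at -1), then the shift along the world's x, y, z in cm, then the turn, a rotation vector about the world's x, y, z in rad. A call has 1 to 5 rows; each row shifts and turns the commanded pose from where the row before left it; what a row does not reach is not made up. A row lasts 1/12 s, in which the tool goes at most 41.7 mm and 7.16 degrees, less where a joint would pass 70% of its speed; a pose out of reach is approached as far as the arm can. A call with a gripper value outside its range is refused whole. The fingers move at their own pace and stop on an object; "grip_force" is the grip in N (left out, the last holds). Time passes only in rows, so rows that do not move let the fingers close. It gives the time, the measured TCP pose, the force, the opening and the grip force at its end, in the units of the state.
- r.observe(): the state, without advancing time (a new reading comes with each control period).
- r.camera(name): name is "scene" or "top"; returns a dict with "pixels" (480x640x3 uint8, red, green, blue), "fx", "fy", "cx", "cy" (pixels), "dist_coeffs" ([k1, k2, p1, p2, k3] as OpenCV has them; the pictures are not rectified), "rvec" (rotation vector, rad) and "tvec" (3), from world to camera coordinates, as OpenCV has them. Camera axes: x right, y down, z forward; pixel columns grow to the right and rows downward; lengths in mm; the calibration is good to about 2 mm. A picture is of the moment at which its call begins. There is no depth.
- r.hand_in(): hands the job in; it is judged then, once.
Trained networks look in a picture, given as the dict that the camera call returned (one of the last four; its "shot" number tells which), for a name from the list of things; names that differ only in an ending like _2 or _b are one class to them, and where a whole thing is asked for, a point or a joint stands for the part that bears it (a point fixed in the world has none). Each returns a list of dicts, best first, with "score" (0 to 1); they miss things now and then, are a little off and sometimes report something else, mostly with a low value. They report only what shows in the picture. A call takes as long as a camera call.
- r.search_frame(thing, picture): "pixel" ([row, column] in pixels, amid what is visible of it).
- r.trace(thing, picture): "mask" (480x640 bool, what is visible of it) and "pixel" ([row, column] in pixels, amid what is visible of it).
- r.place_of(thing, picture): "pixel" ([row, column] in pixels: a listed point, or the origin of a listed thing).
The state is a dict: "time_s": time; "q": joint angles; "joint_vel": joint speeds; "tau": joint torques, N m; "tcp_pos": TCP position; "tcp_rot": TCP orientation; "ft_force": force on the tool from outside, world axes, zero at the start; "wrist_torque": the same for the moment, N m; "grip_width": finger opening in mm; "grasp_force": force on a finger pad.
Only numpy, scipy, OpenCV 4.12 (cv2) and the standard library are available. Lean on these libraries where they do the work, as an engineer would, in place of code of your own. Each camera call takes 0.05 s, during which the arm holds its last target. There are 200 camera calls.

TASK

On the board slide, push the carriage that carries the circuit board fully home against the rubber pads of the grey end block, so the board can be tested. It is locked: with the fingertips press the black button on the carriage and keep it held down all the way while you push, then let it come up again so that the carriage locks there, and move clear. Do not pick up the board or anything else, and leave everything around undisturbed.

Things in the scene. Friction and masses are not known exactly. Their poses are not given: they have to be found in the camera images.
- slide: Fixed board slide: aluminium base plate 10 mm thick, 390 mm long (its y, +-195 mm), from -70 to +130 mm in its x, with two steel rails along its y. Origin: table level, under the middle of the rails. Level; place and yaw vary. +y points to the grey end block; the other end has only a 35 mm high aluminium strip. A spool and a small bottle stand on the wide +x margin.
- end_pads (a point): Midway between the faces of the two black rubber pads of the end block, 45 mm above the table, 150 mm from the slide's origin along its +y. The block is grey, 110 mm wide, 65 mm high.
- carriage (a joint): Travel of the carriage along the slide's +y, in m: 0 farthest from the end block, 0.13 at the end stop (front edge at the pads). Starts near 0.02. With the button up a latch locks it in one of the notches 10 mm apart (at 0, 0.01 ... with 1.5 mm play; the last, at the stop, takes it from 0.1265 to 0.13); with the button down 1 to 2 N moves it slowly.
- nest (a point): Centre of the floor of the carriage's shallow nest (rim 6 mm high) in which the board lies, 40 mm above the table; moves with the carriage. The carriage is a grey plate 110 mm wide across the rails, 190 mm long, its top 40 mm above the table; this point is on its centre line, 42 mm from its middle towards the end block.
- carriage_front (a point): Middle of the carriage's front upper edge, 40 mm above the table, 53 mm ahead (slide's +y) of the nest point; at the end stop it is level with the faces of the pads.
- button_top (a point): Centre of the top of the lock button, a black square cap 42 x 42 mm on the carriage's centre line, 100 mm behind (slide's -y of) the nest point. Top 56 mm above the table when up, 48 mm when fully pressed. Moves with the carriage. Nothing higher than 46 mm stands behind or beside it on the carriage.
- push_face (a point): Middle of the top edge of the flat back face of the carriage's upright grey push block, right ahead of the button: 22 mm ahead (slide's +y) of the button's centre, 70 mm above the table. The face is 70 mm wide, the block 20 mm thick. A fingertip on the button can push the carriage by this face, or by its friction on the button.
- lock_button (a joint): How far the button is pressed, in m: 0 up (locked), 0.008 fully down. Sprung: about 3 N starts it, 7 N holds it fully down. The latch lets go once it is over about 5 mm down, and catches when the button is let up over a notch.
- board (a joint): How far the green circuit board is lifted out of the nest, in m: 0 seated. The board is 80 x 80 x 4 mm, with parts up to 14 mm high on it, 70 g; locating pins let it move only straight up, and it lies by its own weight.
- solder_spool: Bystander: grey plastic solder spool, 48 mm across, 38 mm high, standing on the wide margin of the slide's base plate; origin: centre of its underside.
- flux_bottle: Bystander: small amber bottle, 32 mm across, 65 mm high, standing on the wide margin of the slide's base plate; origin: centre of its underside.
- screwdriver: Bystander: screwdriver with black handle lying on the table; origin: centre of its underside.
- parts_tray: Bystander: blue divided parts tray 100 x 130 x 35 mm on the table; origin: centre of its underside.
- tape_reel: Bystander: black component reel, 110 mm across, 14 mm high, lying flat on the table; origin: centre of its underside.
- tweezers: Bystander: steel tweezers, about 130 mm long, lying on the table; origin: centre of their underside.
- mug: Bystander: white mug, 80 mm across, 90 mm high; origin: centre of its underside.
- cleaner: Bystander: whitish plastic bottle, 56 mm across, 130 mm high; origin: centre of its underside.

How it is judged (in metres and radians):
On the way, in this order (a step that is already met when the one before it is completed fails the run):
1. the button is pressed (more than 4 mm) with the carriage still where it started (within 10 mm) (value of joint lock_button above 0.004 m and distance of nest from where it was at the start of the episode below 0.01 m), for 0.15 s.
2. the carriage reaches the end stop (within 3 mm) with the button still held down (more than 2 mm) (value of joint carriage above 0.127 m and value of joint lock_button above 0.002 m), for 0.05 s.
At the end, for the whole second after the job is handed in: The carriage stands within 3 mm of its end stop, the button is up again (within 1.5 mm, so the carriage is locked), the carriage is at rest, and the board is seated in its nest (within 3 mm) (value of joint carriage above 0.127 m and value of joint lock_button below 0.0015 m and value of joint board below 0.003 m and velocity of joint carriage between -0.005 and 0.005 m/s); the robot touches nothing.
It fails at once if the button is let up (under 1 mm) while the carriage is part of the way along (travel 35 to 120 mm) (value of joint lock_button below 0.001 m and value of joint carriage between 0.035 and 0.12 m).
It fails at once if the board is lifted out of its nest (by more than 8 mm) (value of joint board above 0.008 m).
It fails at once if a bystander is picked up or displaced by more than 30 mm (distance of any of solder_spool, flux_bottle, screwdriver, parts_tray, tape_reel, tweezers, mug, cleaner from where it was at the start of the episode above 0.03 m).
It also fails if it takes over 42 s, if anything falls off the work surface, if the arm or the gripper's body presses on something with over 40 N, if the wrist force passes 120 N, or if a joint passes its speed limit or range.

## Working session

There is one attempt and no reset: what is moved stays moved. The work goes in short steps, Python scripts to look and compute and a tool call to move; the robot and the scene stay as the last step left them, time stands still between calls to the robot, and variables do not carry over. Pictures are saved under pics/ and viewed, at most 10 in all, crops included, and the job is handed in when it is done.

Besides the shell and the picture viewer there is one more tool, called after "Call:" as name(argument=value, ...), one argument or row to a line, values as JSON. servo_tool: Moves the arm, as the interface text tells. Its arguments: {"type":"object","properties":{"increments":{"type":"string"},"grip_force":{"type":"number"}},"required":["increments"]}

```bash
mkdir -p pics
cat > h.py <<'E'
import numpy as np, cv2
from bench import r
def ray(c,px):
    K=np.array([[c["fx"],0,c["cx"]],[0,c["fy"],c["cy"]],[0,0,1.]])
    u=cv2.undistortPoints(np.array([[[px[1],px[0]]]],float),K,np.array(c["dist_coeffs"],float))[0,0]
    R=cv2.Rodrigues(np.array(c["rvec"],float))[0]; t=np.array(c["tvec"],float).ravel()
    return -R.T@t, R.T@np.array([u[0],u[1],1.])
def atz(c,px,z):
    o,d=ray(c,px); return o+d*(z-o[2])/d[2]
def tri(a,pa,b,pb):
    o1,d1=ray(a,pa);o2,d2=ray(b,pb)
    s=np.linalg.lstsq(np.c_[d1,-d2],o2-o1,rcond=None)[0]
    p,q=o1+s[0]*d1,o2+s[1]*d2
    return (p+q)/2,np.linalg.norm(p-q)
E
python3 - <<'E'
from h import *
A=r.camera("scene");B=r.camera("top")
for n,c in(("scene",A),("top",B)): cv2.imwrite(f"pics/{n}1.png",c["pixels"][:,:,::-1])
for n,z in dict(end_pads=45,nest=40,carriage_front=40,button_top=56,push_face=70,slide=0,solder_spool=0,flux_bottle=0,cleaner=0,mug=0).items():
    a=r.place_of(n,A);b=r.place_of(n,B)
    print(n,[(np.round(x[0]["pixel"]),round(x[0]["score"],2),atz(c,x[0]["pixel"],z).round(0)) if x else None for x,c in((a,A),(b,B))], [v.round(1) if hasattr(v,'round') else v for v in tri(A,a[0]["pixel"],B,b[0]["pixel"])] if a and b else '')
s=r.observe();print(s["tcp_pos"],s["tcp_rot"],s["grip_width"],s["time_s"])
E
```

```text
end_pads [(array([215., 336.]), 0.91, array([511., 171.,  45.])), (array([255., 263.]), 0.71, array([501., 163.,  45.]))] [array([506. , 167.2,  44.1]), np.float64(11.9)]
nest [(array([248., 297.]), 0.59, array([512.,  -9.,  40.])), (array([254., 327.]), 0.81, array([507.,  -0.,  40.]))] [array([507.2,  -1.1,  33.1]), np.float64(2.4)]
carriage_front [(array([246., 298.]), 0.2, array([510.,  -2.,  40.])), None] 
button_top [(array([260., 274.]), 0.56, array([510., -97.,  56.])), (array([255., 366.]), 0.68, array([507., -99.,  56.]))] [array([507.9, -98.2,  55.6]), np.float64(3.8)]
push_face [(array([253., 282.]), 0.98, array([520., -76.,  70.])), (array([253., 354.]), 0.62, array([509., -69.,  70.]))] [array([510.7, -68.9,  60.8]), np.float64(2.5)]
slide [(array([253., 305.]), 0.67, array([511.,  25.,   0.])), (array([255., 319.]), 0.96, array([510.,  20.,   0.]))] [array([511.6,  21.2,   2.4]), np.float64(4.0)]
solder_spool [(array([242., 359.]), 0.81, array([604., 152.,   0.])), (array([220., 269.]), 0.88, array([599., 155.,   0.]))] [array([600.7, 156.4,  -4.4]), np.float64(1.7)]
flux_bottle [(array([268., 325.]), 0.52, array([594.,   5.,   0.])), (array([252., 363.]), 0.55, array([520., -96.,   0.]))] [array([565.1, -57.2,  24.5]), np.float64(120.5)]
cleaner [(array([216., 422.]), 0.92, array([691., 373.,   0.])), (array([192., 183.]), 0.85, array([672., 388.,   0.]))] [array([678.4, 394.8, -17.7]), np.float64(6.7)]
mug [(array([334., 137.]), 0.92, array([ 378., -441.,    0.])), (array([307., 492.]), 0.66, array([ 382., -440.,    0.]))] [array([ 380.6, -440.7,    1.5]), np.float64(3.8)]
[210.45993468 614.94673367 218.63710971] [-3.69804473e-05  1.64121024e-01  9.86440210e-01 -3.58720055e-05] 92.75137880122941 1.1
```

View pics/scene1.png

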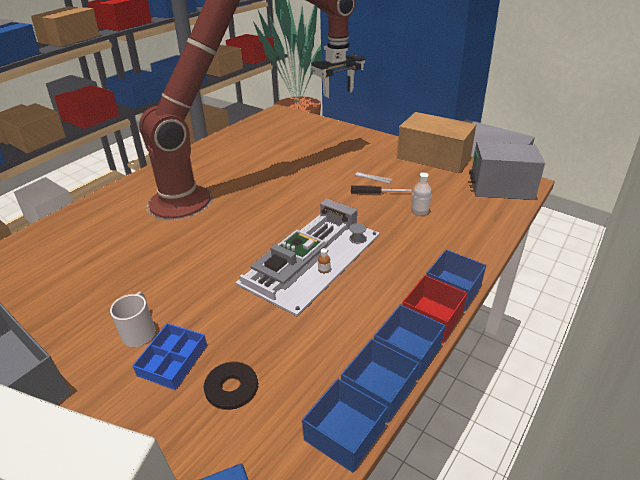

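View pics/top1.png

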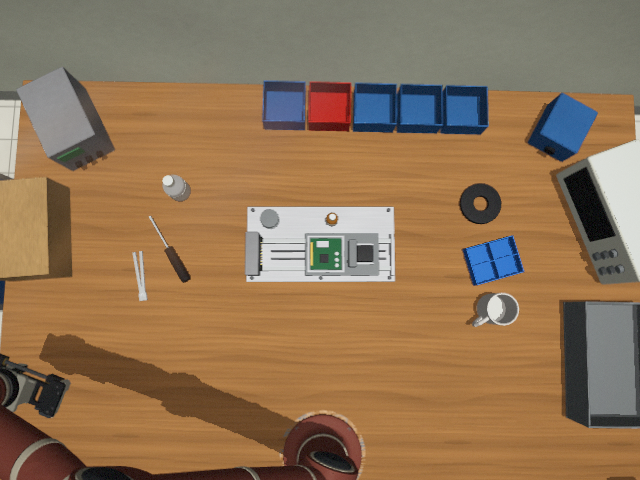

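The scene picture shows the slide mid-table, with the button near (274,260), the end block near (338,213) and the amber bottle at (325,262). In the top picture the slide lies along world y with almost no yaw: button (366,255), pads about (262,255). The two-view button fix of (508, -98, 56) agrees with the heights in the text. I'll swing over with the fingers shut and lying across the slide.

Call:
servo_tool(
  increments="1 1.8 -2.45 0 0 0 -0.06;1 1.8 -2.45 0 0 0 -0.06;1 1.8 -2.45 0 0 0 -0.06;1 1.8 -2.45 0 0 0 -0.06;1 1.8 -2.45 0 0 0 -0.06",
  grip_force=20,
)

```text
time_s: 1.52
tcp_pos: [301.2, 491.3, 218.8]
tcp_rot: [0.0, 0.311, 0.95, 0.0]
ft_force: [0.0, -0.1, -0.2]
grip_width: 64.3
grasp_force: 0.0
```

Call:
servo_tool(
  increments="1 1.8 -2.45 0 0 0 -0.06;1 1.8 -2.45 0 0 0 -0.06;1 1.8 -2.45 0 0 0 -0.06;1 1.8 -2.45 0 0 0 -0.06;1 1.8 -2.45 0 0 0 -0.06",
)

```text
time_s: 1.93
tcp_pos: [391.2, 368.8, 218.9]
tcp_rot: [0.0, 0.45, 0.893, 0.0]
ft_force: [0.6, 0.3, -0.1]
grip_width: 30.7
grasp_force: 0.0
```

Call:
servo_tool(
  increments="1 1.8 -2.45 0 0 0 -0.06;1 1.8 -2.45 0 0 0 -0.06;1 1.8 -2.45 0 0 0 -0.06;1 1.8 -2.45 0 0 0 -0.06;1 1.8 -2.45 0 0 0 -0.06",
)

```text
time_s: 2.35
tcp_pos: [481.3, 246.3, 218.9]
tcp_rot: [0.0, 0.578, 0.816, 0.0]
ft_force: [1.1, 0.6, -0.2]
grip_width: 1.2
grasp_force: 0.0
```

Call:
servo_tool(
  increments="1 0.3 -3.5 -0.5 0 0 -0.034;1 0.3 -3.5 -0.5 0 0 -0.034;1 0.3 -3.5 -0.5 0 0 -0.034;1 0.3 -3.5 -0.5 0 0 -0.034;1 0.3 -3.5 -0.5 0 0 -0.034",
)

```text
time_s: 2.77
tcp_pos: [495.6, 71.0, 193.7]
tcp_rot: [0.0, 0.645, 0.765, 0.0]
ft_force: [-0.1, 0.8, 0.9]
grip_width: 0.5
grasp_force: 0.0
```

Call:
servo_tool(
  increments="1 0.3 -3.5 -1 0 0 -0.034;1 0.3 -3.5 -1 0 0 -0.034;1 0.3 -3.5 -1 0 0 -0.034;1 0.3 -3.5 -1 0 0 -0.034;1 0.3 -3.5 -1 0 0 -0.034",
)

```text
time_s: 3.18
tcp_pos: [510.8, -104.1, 143.5]
tcp_rot: [0.0, 0.707, 0.707, 0.0]
ft_force: [0.3, 0.6, 0.0]
grip_width: 0.6
grasp_force: 0.0
```

Call:
servo_tool(
  increments="1 -0.2 0.4 -1.5 0 0 0;1 0 0 -1.5 0 0 0;1 0 0 -1.5 0 0 0;1 0 0 -1.5 0 0 0;1 0 0 -0.6 0 0 0",
)

```text
time_s: 3.6
tcp_pos: [507.7, -98.3, 76.1]
tcp_rot: [-0.001, 0.707, 0.708, -0.001]
ft_force: [0.4, -0.3, 0.9]
grip_width: 0.4
grasp_force: 0.0
```

Run:
```python
from h import *
A=r.camera("scene");B=r.camera("top")
a=A["pixels"][200:320,220:380,::-1];b=B["pixels"][190:310,230:410,::-1]
cv2.imwrite("pics/c2.png",np.hstack([cv2.resize(x,(400,400*x.shape[0]//x.shape[1]))[:260] for x in(a[:,:],b)]))
for n,z in dict(end_pads=45,nest=40,button_top=56,push_face=70).items():
    for c in(A,B):
        x=r.place_of(n,c)
        if x: print(n,x[0]["pixel"],round(x[0]["score"],2),atz(c,x[0]["pixel"],z).round(0))
m=r.trace("slide",B)
if m:
    p=np.argwhere(m[0]["mask"])
    rect=cv2.minAreaRect(p[:,::-1].astype(np.float32)); c=cv2.boxPoints(rect)
    print([atz(B,q[::-1],10).round(0) for q in c])
print(r.observe()["tcp_pos"])
```

```text
end_pads [213.8, 333.2] 0.7 [501. 172.  45.]
end_pads [253.2, 259.4] 0.55 [507. 173.  45.]
nest [245.0, 299.3] 0.71 [509.   3.  40.]
nest [254.6, 327.6] 0.59 [507.  -2.  40.]
button_top [261.2, 275.6] 0.82 [516. -99.  56.]
push_face [253.0, 283.8] 0.72 [524. -75.  70.]
push_face [251.5, 355.5] 0.91 [514. -72.  70.]
[array([635., 222.,  10.]), array([ 644., -182.,   10.]), array([ 442., -183.,   10.]), array([433., 214.,  10.])]
[508.7445989  -98.53002689  78.12182911]
```

View pics/c2.png

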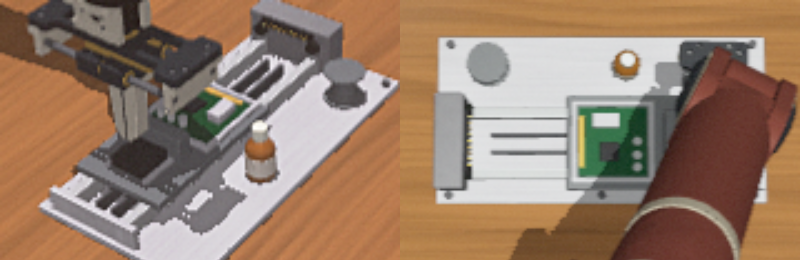

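The left crop shows the shut fingertips at about (130,135), right above the black button (140,155) and behind the push block. The right crop shows the slide along y with under 2° of yaw. I'll press now.

Call:
servo_tool(
  increments="1 0.1 0.1 -1 0 0 0;1 0 0 -0.8 0 0 0;1 0 0 -0.4 0 0 0;1 0 0 -0.3 0 0 0;1 0 0 -0.2 0 0 0",
)

```text
time_s: 4.57
tcp_pos: [509.2, -97.7, 50.3]
tcp_rot: [-0.0, 0.707, 0.707, -0.0]
ft_force: [-1.3, 0.5, 5.5]
grip_width: 0.5
grasp_force: 2.9
```

Call:
servo_tool(
  increments="1 0 0 -0.1 0 0 0;1 0 0 0 0 0 0;1 0 0 0 0 0 0",
)

```text
time_s: 4.82
tcp_pos: [509.1, -97.9, 49.9]
tcp_rot: [-0.0, 0.707, 0.707, -0.0]
ft_force: [-2.2, 0.0, 6.5]
grip_width: 0.6
grasp_force: 3.0
```

Call:
servo_tool(
  increments="1 0 0 -0.2 0 0 0;1 0 0 -0.1 0 0 0;1 0 0 0 0 0 0;1 0 0 0 0 0 0",
)

```text
time_s: 5.15
tcp_pos: [509.1, -98.4, 48.2]
tcp_rot: [0.0, 0.707, 0.707, 0.0]
ft_force: [-4.1, 0.9, 14.7]
grip_width: 0.8
grasp_force: 7.2
```

Call:
servo_tool(
  increments="1 0 0.3 0 0 0 0;1 0 0.4 0 0 0 0;1 0 0.5 0 0 0 0;1 0 0.5 0 0 0 0;1 -0.03 0.5 0 0 0 0",
)

```text
time_s: 5.57
tcp_pos: [508.7, -77.0, 48.2]
tcp_rot: [0.0, 0.707, 0.707, -0.0]
ft_force: [-2.9, -0.8, 14.0]
grip_width: 0.5
grasp_force: 7.2
```

Call:
servo_tool(
  increments="1 0 0.5 0 0 0 0;1 0 0.5 0 0 0 0;1 -0.03 0.5 0 0 0 0",
)

```text
time_s: 5.82
tcp_pos: [508.4, -61.8, 48.2]
tcp_rot: [0.0, 0.707, 0.707, -0.0]
ft_force: [-4.5, -0.4, 15.3]
grip_width: 0.7
grasp_force: 7.3
```

Call:
servo_tool(
  increments="1 0 0.5 0 0 0 0;1 0 0.5 0 0 0 0;1 -0.03 0.5 0 0 0 0;1 0 0.5 0 0 0 0;1 -0.02 0.5 0 0 0 0",
)

```text
time_s: 6.23
tcp_pos: [507.8, -36.7, 48.2]
tcp_rot: [0.0, 0.707, 0.707, -0.0]
ft_force: [-3.6, -1.1, 15.5]
grip_width: 0.8
grasp_force: 7.6
```

Call:
servo_tool(
  increments="1 0 0.5 0 0 0 0;1 0 0.5 0 0 0 0;1 -0.03 0.5 0 0 0 0;1 0 0.5 0 0 0 0;1 -0.02 0.5 0 0 0 0",
)

```text
time_s: 6.65
tcp_pos: [507.2, -11.6, 48.2]
tcp_rot: [-0.0, 0.707, 0.707, -0.0]
ft_force: [-3.5, -0.8, 14.7]
grip_width: 0.4
grasp_force: 7.7
```

Call:
servo_tool(
  increments="1 0 0.4 0 0 0 0;1 0 0.4 0 0 0 0;1 0 0.3 0 0 0 0;1 0 0.3 0 0 0 0;1 -0.02 0.3 0 0 0 0",
)

```text
time_s: 7.07
tcp_pos: [506.9, 5.8, 48.2]
tcp_rot: [-0.0, 0.707, 0.707, -0.0]
ft_force: [-4.2, -0.5, 15.7]
grip_width: 0.1
grasp_force: 7.9
```

Now creep on until the y force rises at the stop.

Call:
servo_tool(
  increments="1 0 0.2 0 0 0 0;1 0 0.2 0 0 0 0;1 0 0.2 0 0 0 0;1 0 0.2 0 0 0 0;1 0 0.1 0 0 0 0",
)

```text
time_s: 7.48
tcp_pos: [506.7, 12.6, 48.2]
tcp_rot: [0.001, 0.707, 0.707, -0.001]
ft_force: [-5.5, -5.3, 15.5]
grip_width: 0.5
grasp_force: 7.9
```

Call:
servo_tool(
  increments="1 0 0.2 0 0 0 0;1 0 0.2 0 0 0 0;1 0 0.2 0 0 0 0",
)

```text
time_s: 7.73
tcp_pos: [507.6, 14.8, 48.2]
tcp_rot: [0.003, 0.709, 0.706, -0.002]
ft_force: [-3.4, -8.3, 13.1]
grip_width: 0.3
grasp_force: 6.4
```

Call:
servo_tool(
  increments="1 0 0.2 0 0 0 0;1 0 0.2 0 0 0 0;1 0 0.2 0 0 0 0;1 0 0.2 0 0 0 0",
)

```text
time_s: 8.07
tcp_pos: [509.6, 23.8, 48.2]
tcp_rot: [0.004, 0.708, 0.706, -0.0]
ft_force: [-0.4, -8.1, 10.2]
grip_width: 0.7
grasp_force: 5.2
```

Run:
```python
from h import *
A=r.camera("scene");B=r.camera("top")
a=A["pixels"][180:300,240:400,::-1];b=B["pixels"][200:310,230:390,::-1]
cv2.imwrite("pics/c3.png",np.hstack([cv2.resize(x,(400,275),interpolation=cv2.INTER_CUBIC) for x in(a,b)]))
for n,z in dict(nest=40,carriage_front=40,push_face=70,button_top=48).items():
    for c in(A,B):
        x=r.place_of(n,c)
        if x: print(n,x[0]["pixel"],round(x[0]["score"],2),atz(c,x[0]["pixel"],z).round(0))
s=r.observe();print(s["tcp_pos"],s["ft_force"])
```

```text
nest [227.3, 322.2] 0.93 [511. 104.  40.]
nest [255.5, 282.7] 0.57 [502. 113.  40.]
carriage_front [215.4, 331.0] 0.9 [497. 167.  40.]
carriage_front [255.0, 263.2] 0.75 [503. 163.  40.]
push_face [231.2, 309.5] 0.98 [519.  37.  70.]
button_top [241.4, 298.8] 0.68 [505.   7.  48.]
[509.65074403  24.36287064  48.20824868] [-1.26710254 -7.11733393 10.62394134]
```

View pics/c3.png

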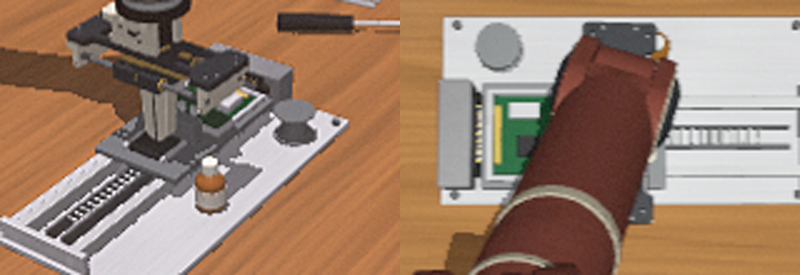

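The picture shows the carriage front almost at the block's pads (right crop, gap near (480,135)). The fingertips have slid towards the push block. I'll push on against its face until the force is firm.

Call:
servo_tool(
  increments="1 -0.05 0.2 -0.05 0 0 0;1 0 0.2 0 0 0 0;1 0 0.1 0 0 0 0",
)

```text
time_s: 8.82
tcp_pos: [509.7, 24.6, 48.2]
tcp_rot: [0.007, 0.709, 0.705, -0.002]
ft_force: [-1.5, -15.2, 13.2]
grip_width: 0.5
grasp_force: 10.0
```

Call:
servo_tool(
  increments="1 0 0.2 0 0 0 0;1 0 0.1 0 0 0 0;1 0 0 0 0 0 0",
)

```text
time_s: 9.07
tcp_pos: [509.7, 24.7, 48.2]
tcp_rot: [0.008, 0.71, 0.704, -0.003]
ft_force: [-2.3, -17.9, 13.2]
grip_width: 0.2
grasp_force: 12.4
```

Call:
servo_tool(
  increments="1 0 -0.2 0.1 0 0 0;1 0 -0.1 0.3 0 0 0;1 0 0 0.4 0 0 0;1 0 0 0.4 0 0 0;1 0 0 0.4 0 0 0",
)

```text
time_s: 9.48
tcp_pos: [507.5, 25.0, 61.4]
tcp_rot: [0.005, 0.709, 0.705, -0.004]
ft_force: [1.3, -13.8, -8.8]
grip_width: 0.5
grasp_force: 6.8
```

Call:
servo_tool(
  increments="1 0 -0.8 0.8 0 0 0;1 0 -0.3 2 0 0 0;1 0 0 3 0 0 0;1 0 0 3 0 0 0;1 0 0 3 0 0 0",
)

```text
time_s: 9.9
tcp_pos: [506.6, 23.5, 181.0]
tcp_rot: [-0.001, 0.707, 0.707, -0.0]
ft_force: [0.5, -0.4, 0.0]
grip_width: 0.5
grasp_force: 0.0
```

Call:
servo_tool(
  increments="1 -0.5 -4 1 0 0 0;1 -0.5 -4 0 0 0 0;1 -0.5 -4 0 0 0 0;1 -0.5 -4 0 0 0 0;1 -0.5 -4 0 0 0 0",
)

```text
time_s: 10.32
tcp_pos: [481.7, -177.8, 190.2]
tcp_rot: [-0.0, 0.706, 0.708, 0.0]
ft_force: [0.9, -0.0, 0.8]
grip_width: 0.5
grasp_force: 0.0
```

Call:
servo_tool(
  increments="1 -0.5 -4 0 0 0 0;1 -0.5 -4 0 0 0 0;1 -0.5 -4 0 0 0 0;1 0 0 0 0 0 0;1 0 0 0 0 0 0",
)

```text
time_s: 10.73
tcp_pos: [465.6, -299.6, 189.9]
tcp_rot: [0.0, 0.709, 0.705, -0.001]
ft_force: [1.2, 0.3, 0.2]
grip_width: 0.2
grasp_force: 0.0
```

Run:
```python
from h import *
A=r.camera("scene");B=r.camera("top")
a=A["pixels"][180:300,240:400,::-1];b=B["pixels"][200:310,230:390,::-1]
cv2.imwrite("pics/c4.png",np.hstack([cv2.resize(x,(400,275),interpolation=cv2.INTER_CUBIC) for x in(a,b)]))
for n,z in dict(nest=40,carriage_front=40,end_pads=45,push_face=70,button_top=56).items():
    for c in(A,B):
        x=r.place_of(n,c)
        if x: print(n,x[0]["pixel"],round(x[0]["score"],2),atz(c,x[0]["pixel"],z).round(0))
s=r.observe();print(s["tcp_pos"],s["ft_force"],s["time_s"])
```

```text
nest [230.0, 324.1] 0.62 [523.  97.  40.]
nest [252.7, 283.2] 0.58 [510. 112.  40.]
carriage_front [217.6, 334.0] 0.81 [511. 163.  40.]
carriage_front [252.8, 263.9] 0.67 [508. 162.  40.]
end_pads [213.8, 333.9] 0.86 [503. 173.  45.]
end_pads [255.5, 262.5] 0.66 [501. 165.  45.]
push_face [231.6, 307.4] 0.75 [516.  32.  70.]
push_face [254.2, 312.2] 0.88 [505.  37.  70.]
button_top [238.2, 301.9] 0.63 [510.  15.  56.]
button_top [254.6, 319.1] 0.69 [505.  20.  56.]
[ 467.3112587  -296.22635032  190.18409728] [ 0.06933672  0.30614929 -0.31202931] 11.3333
```

View pics/c4.png

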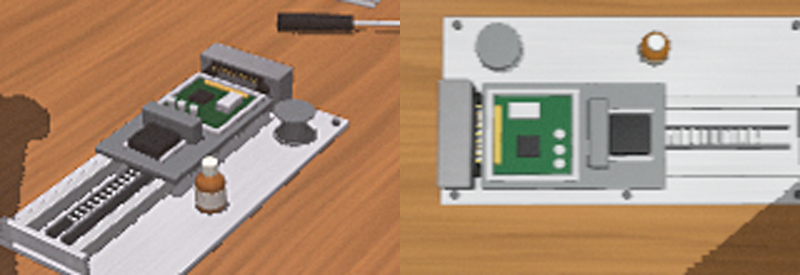

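The last picture shows the arm clear, the carriage against the pads, the button up and the board seated, with the spool and bottle undisturbed.

```bash
python3 -c "
from bench import r
print(r.hand_in())"
```

```text
the job is handed in; nothing more can be done
None
```

I pushed the carriage home with the button held down, let the button up so the carriage locks there, moved the arm clear and handed the job in; the hand-in returned no verdict, so the evidence is the firm 18 N stop and the last picture.

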